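Seat a filling tube in the V-block gauge

TASK

Lift the steel filling tube off its white rest and lay it gently in the V-block gauge short of the back stop, plain end towards it. Bearing down on it a little, so that it stays bedded on both flanks of the V, push it along until it is home on the stop's brass pad, and hold it there for a good half second with about 8 newtons of end pressure on the pad (over 20 would spoil the setting). Then let go, leaving it bedded and touching the pad, and do not disturb the bottle, jar, ring cutter or nozzles.

Things in the scene. Friction and masses are not known exactly. Their poses are not given: they have to be found in the camera images.
- tube: straight stainless filling tube, 24 mm outside diameter, 160 mm long, 0.10 to 0.19 kg, flat solid ends with dark discs. Origin on its axis, half way along; x runs along the axis to the plain end (nose), away from the blue-banded end; y and z may be turned anyhow. It starts lying level on the white rest, axis 34 mm above the table.
- tube_nose (a point): centre of the tube's flat plain end (80 mm from its origin along +x)
- tube_tail (a point): centre of the tube's flat blue-banded end (80 mm from its origin along -x)
- rest: fixed white plastic rest: plate 110 x 50 x 8 mm with two low V notches 12 mm long at x = -45 and +45 mm, reaching up to about 35 mm; origin under its centre on the table, x along the tube lying on it. Free space for fingers between the notches.
- gauge: fixed gauge: base 215 x 80 x 12 mm, two grey saddles 22 mm long at x = -50 and +50 mm, 62 mm wide, 48 mm high, with a 90 degree V open upward, 36 mm wide at its mouth. Origin under the base's centre; x along the V to the stop, z up. A seated tube's axis lies at y = 0, z = 46 mm. Fingers may go down between the saddles. A steel stop (56 mm high, black knob on top) at +x: see stop_zone.
- flank_left: the two steel V flanks at +y, one on each saddle, sloping at 45 degrees; frame as the gauge. A tube held a little off centre bears on one flank only and then feels a sideways force as large as the one that bears down; bedded on both, the sideways force vanishes
- flank_right: the two steel V flanks at -y, one on each saddle, sloping at 45 degrees; same frame as the gauge
- stop_zone (a point): not the stop itself but the nearest place where its brass pad can be: on a seated tube's axis, 70 mm from the gauge's centre; x along the V. The stop is clamped so that its pad (18 mm across) stands 0 to 16 mm beyond this point, differently each time and not reported: it must be felt or seen. The pad gives 3 mm on a spring (up to about 4 N), then is rigid. The drag of the tube in the V comes on top: about 0.85 times what bears down.
- squeeze_bottle: white squeeze bottle with a red cap, 57 mm across, 195 mm high; origin under its centre; a bystander, to be left alone
- jam_jar: jam jar with a yellow lid, 66 mm across, 100 mm high; origin under its centre; a bystander, to be left alone
- white_nozzle: white nozzle, 48 mm across, 52 mm high; origin under its centre; a bystander, to be left alone
- ring_cutter: metal ring cutter, 64 mm across, 35 mm high; origin under its centre; a bystander, to be left alone
- nozzle_a: metal piping nozzle, 36 mm across, 46 mm high; origin under its centre; a bystander, to be left alone
- nozzle_b: metal piping nozzle, 39 mm across, 50 mm high; origin under its centre; a bystander, to be left alone

How it is judged:
By the outcome, as a careful person would: the job done as asked, in the order asked, and still so for the second after the job is handed in, with the robot touching nothing.
It also fails if it takes over 72 s, if anything falls off the work surface, if the arm or the gripper's body presses on something with over 40 N, if the wrist force passes 120 N, or if a joint passes its speed limit or range.

ROBOT

A 6-joint arm with a two-finger parallel gripper is mounted at the origin on the work surface; the furniture and walls round the work are solid. World frame = base frame: x ahead of the robot, y to its left, z up, the work surface at z = 0. Lengths are in m, angles in rad, forces in N, time in s.
With the tool pointing down it reaches from about 0.35 to 0.775 m from the base axis. Payload 7.3 kg.
Tool frame: the origin (TCP) lies at the very end of the fingers, on their centre line; the grasp point (between the pads) lies 19 mm behind it; z points along the fingers, y is the direction in which the jaws open and shut (so a half turn about z gives the same grasp; the last joint's range is limited). The gripper opens to 92 mm and grips with 3 to 60 N. Pads are 19 mm wide; open, the fingers measure 130 mm over their backs; the gripper's body (75 mm by 190 mm) begins 47 mm behind the grasp point.
Start: joints at [1.129, 0.342, 1.524, -0, 1.275, -0.146], TCP at [0.153, 0.502, 0.227] pointing down, gripper open.
Joint ranges: [-2.53, 2.53], [-0.77, 2.02], [0.04, 2.7], [-1, 4.14], [0.28, 2.66], [-3.11, 3.11]. Speed limits (rad/s): [2.57, 2.57, 3.14, 3.14, 3.14, 3.14].

INTERFACE

Orientations are given as [roll, pitch, yaw] about the fixed x, y, z axes, in that order (R = Rz(yaw) Ry(pitch) Rx(roll)).
In Python, from cell import observe, read_camera, camera_info, hand_in gives the robot as it stands.
- The arm moves only by the tool jog_arm, never from a script. Its argument "rows" is one flat list of numbers, 5 for each row, row after row: the finger opening in mm, from 0 to 91.8, then the shift along the tool's x, y, z in mm, then the turn about the tool's z in degrees. In form: [gripper, tx, ty, tz, roll, gripper, tx, ty, tz, roll, ...]. A call has 1 to 20 rows; each row shifts and turns the commanded pose from where the row before left it, along the tool's axes as they then stand; what a row does not reach is not made up. A row lasts 1/10 s, in which the tool goes at most 50 mm and 8.59 degrees, less where a joint would pass 70% of its speed; a pose out of reach is approached as far as the arm can. A call with a gripper value outside its range is refused whole. The fingers move at their own pace and stop on an object; "grip_force" is the grip in N (left out, the last holds). Time passes only in rows, so rows that do not move let the fingers close. It gives the time, the measured TCP pose, the force and the opening at its end, in the units of the state.
- observe(): the state, without advancing time (a new reading comes with each control period).
- read_camera(name): name is "scene" or "top" or "wrist"; returns (picture, depth): 420x560x3 uint8, red, green, blue; 420x560 float32, m along the optical axis (not along the pixel's ray), 0 where there is no reading.
- camera_info(name): a dict with "fx", "fy", "cx", "cy" (pixels), "extrinsics" (4x4, takes a point from camera to world coordinates); the wrist camera has in their place "tool_from_camera" (4x4, takes a point from camera to tool coordinates, whose origin is the TCP and whose axes are the flange's). Camera axes: x right, y up, looking along -z (the intrinsics and any distortion apply to the point x, -y, -z); pixel columns grow to the right and rows downward; lengths in m; the calibration is good to about 2 mm. A picture is of the moment at which its call begins: read the wrist's pose just before it. camera_info takes no time and is no camera call.
- hand_in(): hands the job in, once; it reports no verdict.
The state is a dict: "time": time; "qpos": joint angles; "qvel": joint speeds; "joint_efforts": joint torques, N m; "tool_pos": TCP position; "tool_rot": TCP orientation; "contact_force": force on the tool from outside, world axes, zero at the start; "torque": the same for the moment, N m; "opening": finger opening in m.
Only numpy, scipy, OpenCV 4.12 (cv2) and the standard library are available. Lean on these libraries where they do the work, as an engineer would, in place of code of your own. Each camera call takes 0.05 s, during which the arm holds its last target. There are 200 camera calls.

## Working session

There is one attempt and no reset: what is moved stays moved. The work goes in short steps, Python scripts to look and compute and a tool call to move; the robot and the scene stay as the last step left them, time stands still between calls to the robot, and variables do not carry over. Pictures are saved under pics/ and viewed, about 8 in all and at most 12, crops included, and the job is handed in when it is done.

Besides the shell and the picture viewer there is one more tool, called after "Call:" by a JSON object that holds its "method" and its "body", one argument or row to a line. jog_arm: Moves the arm, as the interface text tells. Its arguments: {"type":"object","properties":{"rows":{"type":"array","items":{"type":"number"}},"grip_force":{"type":"number"}},"required":["rows"]}

```bash
mkdir -p pics; cat > h.py <<'E'
import numpy as np, cv2
from scipy.spatial.transform import Rotation as R
from cell import observe, read_camera, camera_info, hand_in
def cam(name):
    s=observe(); p,d=read_camera(name); c=camera_info(name)
    if name=='wrist':
        T=np.eye(4); T[:3,:3]=R.from_euler('xyz',s['tool_rot']).as_matrix(); T[:3,3]=s['tool_pos']
        E=T@np.array(c['tool_from_camera'])
    else: E=np.array(c['extrinsics'])
    return p,d,c,E
def cloud(d,c,E):
    v,u=np.mgrid[:d.shape[0],:d.shape[1]]
    P=np.stack([(u-c['cx'])/c['fx']*d,-(v-c['cy'])/c['fy']*d,-d,np.ones_like(d)],-1)
    return (P@E.T)[...,:3]
E
python3 - <<'E'
from h import *
s=observe(); print(s)
for n in ('top','scene'):
    p,d,c,E=cam(n); cv2.imwrite(f'pics/{n}.png',p[...,::-1]); np.savez(f'{n}.npz',p=p,d=d,E=E,**{k:c[k] for k in('fx','fy','cx','cy')})
    print(c)
E
```

```text
{'time': 0.0, 'qpos': array([ 1.12899954e+00,  3.42730690e-01,  1.52500758e+00, -6.26124674e-06,
        1.27537043e+00, -1.45977716e-01]), 'qvel': array([-2.25153594e-04, -1.10138037e-03, -1.87839301e-03,  6.33113166e-04,
       -1.65177094e-05,  7.04669214e-04]), 'joint_efforts': array([-4.00364224e-04, -4.31240201e+01, -2.44222194e+01,  7.16801430e-02,
        5.58350596e-02, -1.24505614e-04]), 'tool_pos': array([0.15284867, 0.5018448 , 0.22604411]), 'tool_rot': array([-3.14009186e+00, -2.14600235e-04,  2.84577524e+00]), 'contact_force': array([ 0.21024777, -0.11314892,  0.11745223]), 'torque': array([-0.02529169, -0.02892837,  0.01205807]), 'opening': 0.09147008791471069}
{'fx': 379.7704046320559, 'fy': 379.7704046320559, 'cx': 276.4240586730826, 'cy': 208.31981933186484, 'extrinsics': array([[-0.02380303,  0.99707534, -0.07262352,  0.41909945],
       [-0.99935567, -0.02568362, -0.02507195,  0.04610056],
       [-0.02686385,  0.07197994,  0.99704424,  1.07980132],
       [ 0.        ,  0.        ,  0.        ,  1.        ]])}
{'fx': 534.4372044389895, 'fy': 534.4372044389895, 'cx': 284.8310864298838, 'cy': 205.76178091684312, 'extrinsics': array([[ 0.81088208,  0.38129727, -0.44393991, -0.14650444],
       [-0.58476174,  0.49825945, -0.64014938, -0.84335437],
       [-0.02288995,  0.77868473,  0.62699771,  0.92107226],
       [ 0.        ,  0.        ,  0.        ,  1.        ]])}
```

View pics/top.png

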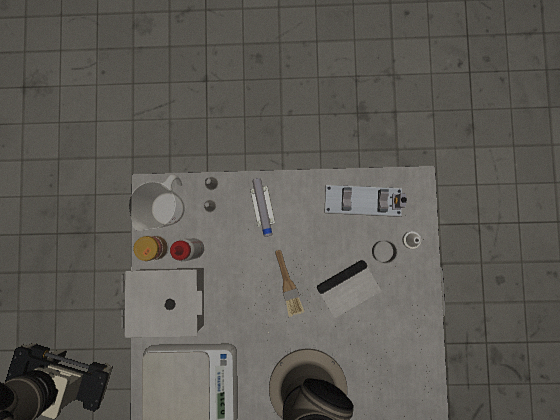

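View pics/scene.png

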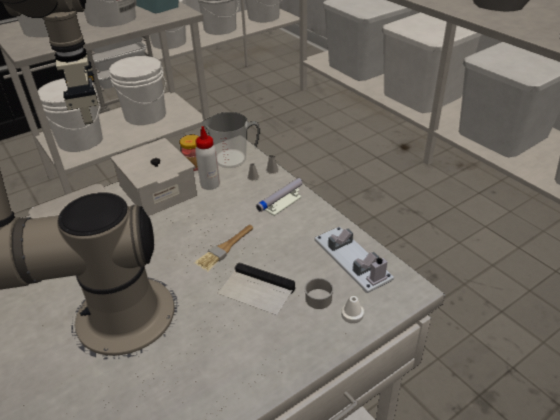

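Top view: the tube runs from its blue tail (267,233) to its nose (257,179). The gauge runs from (325,200) to (405,203), with the stop at the right (403,200). Now I'll turn these into metres.

```bash
python3 - <<'E'
from h import *
z=np.load('top.npz'); c={k:float(z[k]) for k in('fx','fy','cx','cy')}; P=cloud(z['d'],c,z['E'])
def ray(u,v,h):
    r=z['E'][:3,:3]@np.array([(u-c['cx'])/c['fx'],-(v-c['cy'])/c['fy'],-1]); o=z['E'][:3,3]; return (o+r*(h-o[2])/r[2]).round(4)
for n,u,v,h in [('tail',267.5,235,.034),('nose',257,179,.034),('g1',327,184.5,.012),('g2',325.5,211,.012),('g3',407,190,.012),('g4',406,215,.012),('stop',403,200,.06)]:
    print(n,ray(u,v,h),P[int(v),int(u)].round(4))
def pts(u0,u1,v0,v1,zl,zh):
    Q=P[v0:v1,u0:u1].reshape(-1,3); return Q[(Q[:,2]>zl)&(Q[:,2]<zh)]
t=pts(245,280,170,245,.038,.055); r=cv2.minAreaRect(t[:,:2].astype(np.float32)*1000); print('tube',len(t),r,t[:,2].max(),t.mean(0))
for nm,a in(('base',(315,415,178,222,.006,.018)),('saddleL',(335,358,180,215,.03,.07)),('saddleR',(372,393,180,215,.03,.07)),('stop',(394,412,180,215,.035,.09))):
    g=pts(*a); print(nm,len(g),cv2.minAreaRect(g[:,:2].astype(np.float32)*1000),g[:,2].max())
p=z['p'][165:245,235:420,::-1]; cv2.imwrite('pics/crop1.png',cv2.resize(p,None,fx=4.3,fy=4.3,interpolation=cv2.INTER_CUBIC))
E
```

```text
tail [0.4224 0.0987 0.034 ] [0.4224 0.0995 0.0454]
nose [0.5784 0.1245 0.034 ] [0.5764 0.1235 0.0472]
g1 [ 0.5606 -0.0714  0.012 ] [ 5.637e-01 -7.280e-02 -3.000e-04]
g2 [ 0.4858 -0.0647  0.012 ] [ 0.4858 -0.0633  0.0119]
g3 [ 0.5389 -0.2944  0.012 ] [ 0.5406 -0.2991 -0.0027]
g4 [ 0.4689 -0.2882  0.012 ] [ 0.4694 -0.2914  0.0018]
stop [ 0.507  -0.2672  0.06  ] [ 0.5054 -0.2616  0.0781]
tube 470 ((499.7887878417969, 112.52101135253906), (161.17227172851562, 23.085905075073242), 10.368367195129395) 0.05032548315824803 [0.499322   0.11209924 0.04396124]
base 1582 ((513.220458984375, -179.56170654296875), (101.1443099975586, 270.0240783691406), 2.4185993671417236) 0.017971801002452104
saddleL 182 ((517.3855590820312, -121.10395812988281), (21.8806209564209, 62.672706604003906), 86.00558471679688) 0.048646464132691136
saddleR 194 ((509.72430419921875, -220.69894409179688), (22.70136070251465, 60.898338317871094), 85.95339965820312) 0.05029309711598873
stop 147 ((507.1001281738281, -259.2812805175781), (23.07252311706543, 35.79124450683594), 87.07933807373047) 0.08066317727989825
```

View pics/crop1.png

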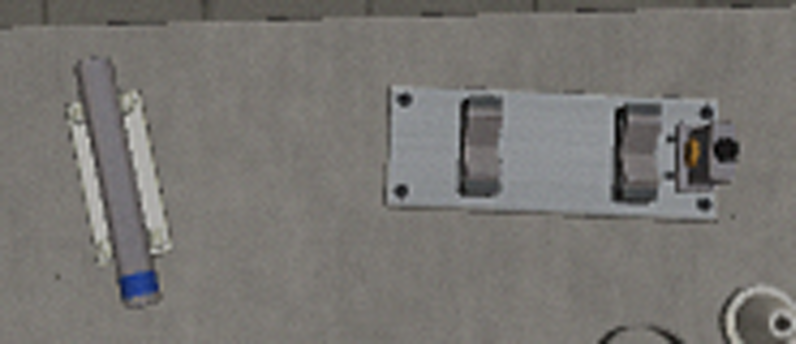

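Call:
{"method": "jog_arm", "body": {
  "rows": [91,0,0,-30,0,91,-37,-22.6,0,0,91,-37,-22.6,0,0,91,-37,-22.6,0,0,91,-37,-22.6,0,0,91,-37,-22.6,0,0,91,-37,-22.6,0,0,91,-37,-22.6,0,0,91,-37,-22.6,0,0,91,-37,-22.6,0,0,91,-37,-22.6,0,0,91,-37,-22.6,0,0,91,-38,-23,0,0,91,0,0,0,-6.85,91,0,0,0,-6.85,91,0,0,0,-6.85,91,0,0,0,-6.85,91,0,0,0,0,91,0,0,0,0],
  "grip_force": 25
}}

```text
time: 2.0
tool_pos: [0.4994, 0.1127, 0.2565]
tool_rot: [3.141, -0.001, -2.962]
contact_force: [0.1, -0.9, 0.3]
opening: 0.0912
```

```bash
python3 - <<'E'
from h import *
s=observe(); print(s['tool_pos'],np.degrees(s['tool_rot']),s['contact_force'])
p,d,c,E=cam('wrist'); print(c); cv2.imwrite('pics/w1.png',p[...,::-1]); P=cloud(d,c,E)
m=(P[...,2]>.039)&(P[...,2]<.055)&(d>0)&(abs(P[...,0]-.5)<.1)&(abs(P[...,1]-.112)<.05)
t=P[m]; print(len(t),cv2.minAreaRect(t[:,:2].astype(np.float32)*1000),t[:,2].max())
E
```

```text
[0.49938293 0.11271978 0.25647144] [ 1.79989174e+02 -2.94839759e-02 -1.69729536e+02] [ 0.13459348 -0.90796103  0.31281283]
{'fx': 324.8808573123871, 'fy': 324.8808573123871, 'cx': 280.2343810358285, 'cy': 209.37920794998726, 'tool_from_camera': array([[ 8.40752615e-05,  9.67878577e-01,  2.51418084e-01,
         6.72297073e-02],
       [ 9.99999966e-01, -1.90338742e-05, -2.61129902e-04,
        -2.36439626e-04],
       [-2.47956577e-04,  2.51418098e-01, -9.67878545e-01,
        -1.57911250e-01],
       [ 0.00000000e+00,  0.00000000e+00,  0.00000000e+00,
         1.00000000e+00]])}
2479 ((499.23468017578125, 113.19090270996094), (160.061279296875, 21.703502655029297), 10.693645477294922) 0.047800396259756905
```

View pics/w1.png

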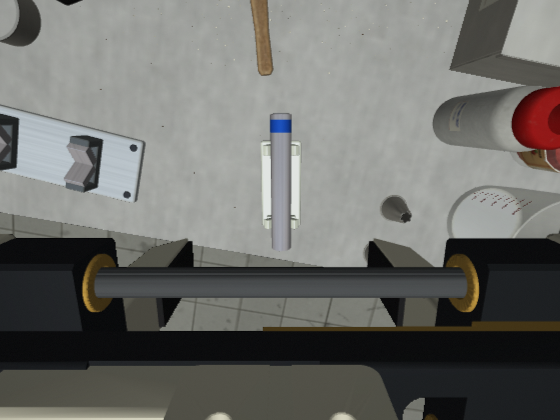

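Call:
{"method": "jog_arm", "body": {
  "rows": [60,0,0,28,0,60,0,0,28,0,60,0,0,28,0,60,0,0,28,0,60,0,0,28,0,60,0,0,28,0,60,0,0,28,0,60,0,0,24,0,60,0,0,10,0,60,0,0,10,0,60,0,0,0,0,60,0,0,0,0]
}}

```text
time: 3.25
tool_pos: [0.5001, 0.1128, 0.0174]
tool_rot: [-3.142, 0.001, -2.959]
contact_force: [-0.9, -0.3, 0.4]
opening: 0.0599
```

Call:
{"method": "jog_arm", "body": {
  "rows": [30,0,0,0,0,27,0,0,0,0,24,0,0,0,0,20,0,0,0,0,15,0,0,0,0,15,0,0,0,0,15,0,0,0,0,15,0,0,0,0],
  "grip_force": 40
}}

```text
time: 4.05
tool_pos: [0.4995, 0.1131, 0.0169]
tool_rot: [3.141, 0.0, -2.959]
contact_force: [-0.5, 4.0, 2.7]
opening: 0.0233
```

Call:
{"method": "jog_arm", "body": {
  "rows": [15,0,0,-4,0,15,0,0,-8,0,15,0,0,-15,0,15,0,0,-20,0,15,0,0,-20,0,15,0,0,-20,0,15,0,0,-20,0,15,0,0,-15,0,15,0,0,-10,0,15,0,0,0,0,15,0,0,0,0]
}}

```text
time: 5.15
tool_pos: [0.4992, 0.1126, 0.1484]
tool_rot: [3.142, -0.0, -2.959]
contact_force: [0.6, -0.0, -0.9]
opening: 0.0231
```

```bash
python3 - <<'E'
from h import *
s=observe(); print(s['tool_pos'],np.degrees(s['tool_rot']),s['contact_force'],s['torque'],s['opening'])
p,d,c,E=cam('wrist'); cv2.imwrite('pics/w2.png',p[...,::-1])
Ti=np.array(c['tool_from_camera']); Q=cloud(d,c,Ti)  # tool coords
m=(abs(Q[...,1])<.02)&(Q[...,2]>-.045)&(Q[...,2]<.03)&(d>0)&(Q[...,0]>.02)
t=Q[m]; print(len(t),t.min(0),t.max(0))
for a in np.arange(.02,.09,.01):
    q=t[abs(t[:,0]-a)<.005]
    if len(q): print(a.round(3),len(q),q[:,1].min().round(4),q[:,1].max().round(4),q[:,2].min().round(4))
E
```

```text
[0.49923059 0.11255567 0.14839002] [ 1.79999359e+02 -2.83097606e-02 -1.69555102e+02] [ 0.55768865 -0.03183841 -0.94649668] [ 0.1044497   0.03896797 -0.03593617] 0.02309558144401223
8255 [ 0.0200011  -0.01246967 -0.03140673] [ 0.0804702   0.01198056 -0.01536866]
0.02 589 -0.0122 0.0114 -0.0304
0.03 1213 -0.012 0.012 -0.0306
0.04 1279 -0.0122 0.0116 -0.0303
0.05 1363 -0.0121 0.0118 -0.0308
0.06 1464 -0.0122 0.0119 -0.0307
0.07 1538 -0.0125 0.0118 -0.0314
0.08 809 -0.0123 0.0117 -0.0307
```

Call:
{"method": "jog_arm", "body": {
  "rows": [15,2,-16,0,0,15,3.6,-30,0,0,15,3.6,-30,0,0,15,3.6,-30,0,0,15,3.6,-30,0,0,15,3.6,-30,0,0,15,3.6,-30,0,0,15,3.6,-30,0,0,15,3.3,-31.3,0,0,15,0,0,0,4,15,0,0,0,8,15,0,0,0,8,15,0,0,0,8,15,0,0,0,8,15,0,0,0,8,15,0,0,0,8,15,0,0,0,8,15,0,0,0,8,15,0,0,0,8,15,0,0,0,8]
}}

```text
time: 7.2
tool_pos: [0.5156, -0.1457, 0.1475]
tool_rot: [-3.14, -0.002, 1.852]
contact_force: [0.3, -0.2, -0.5]
opening: 0.0233
```

Call:
{"method": "jog_arm", "body": {
  "rows": [15,0,0,0,8,15,0,0,0,8,15,0,0,0,4.9,15,0,0,0,0,15,0,0,0,0,15,0,0,0,0]
}}

```text
time: 7.8
tool_pos: [0.516, -0.1458, 0.1483]
tool_rot: [-3.141, -0.0, 1.495]
contact_force: [-0.3, -0.2, -1.6]
opening: 0.0232
```

```bash
python3 - <<'E'
from h import *
s=observe(); print(s['tool_pos'],np.degrees(s['tool_rot']),s['contact_force'],s['torque'],s['opening'])
p,d,c,E=cam('wrist'); cv2.imwrite('pics/w3.png',p[...,::-1]); np.savez('w3',p=p,d=d)
P=cloud(d,c,E)
G=np.array([.5136,-.1709]); a=np.radians(-94.4); X=np.array([np.cos(a),np.sin(a)]); Y=np.array([-X[1],X[0]])
g=np.stack([(P[...,:2]-G)@X,(P[...,:2]-G)@Y,P[...,2]],-1)
m=(d>0)&(abs(g[...,1])<.05)&(g[...,2]>.03)&(g[...,2]<.056)&(g[...,0]>-.08)&(g[...,0]<-.02)
q=P[m]; print('saddle',m.sum(),cv2.minAreaRect(q[:,:2].astype(np.float32)*1000),g[m].min(0),g[m].max(0))
for n,lo,hi in(('tube',.13,.19),('base',.004,.02)):
    m2=(d>0)&(g[...,2]>lo)&(g[...,2]<hi)&(abs(g[...,1])<.06)&(g[...,0]>-.16)&(g[...,0]<(-.06 if n=='tube' else .06))
    r=P[m2]; 
    if len(r): print(n,len(r),cv2.minAreaRect(r[:,:2].astype(np.float32)*1000),g[m2].min(0),g[m2].max(0))
p2,d2,c2,E2=cam('top'); cv2.imwrite('pics/t2.png',cv2.resize(p2[170:225,310:420,::-1],None,fx=7,fy=7,interpolation=cv2.INTER_CUBIC))
p3=cam('scene')[0]; cv2.imwrite('pics/s2.png',cv2.resize(p3[190:310,270:430,::-1],None,fx=5,fy=5,interpolation=cv2.INTER_CUBIC))
E
```

```text
[ 0.51601303 -0.1457967   0.14826225] [-1.79954775e+02 -2.10668749e-02  8.56513196e+01] [-0.25661215 -0.20685734 -1.60589719] [-0.12105681  0.01352912 -0.01650181] 0.023167629581041616
saddle 555 ((517.5436401367188, -120.90364837646484), (22.159116744995117, 61.91060256958008), 85.86962890625) [-0.06135627 -0.03089353  0.03012037] [-0.03920242  0.03109539  0.0448507 ]
tube 6461 ((520.4937744140625, -88.43348693847656), (45.484737396240234, 24.282207489013672), 85.78946685791016) [-0.10551767 -0.01162997  0.16446376] [-0.06000418  0.01266708  0.17967193]
base 3604 ((517.4513549804688, -125.27058410644531), (123.51705932617188, 80.12318420410156), 85.93773651123047) [-0.10773784 -0.03985233  0.00791105] [0.01585595 0.04068565 0.01940508]
```

View pics/w3.png

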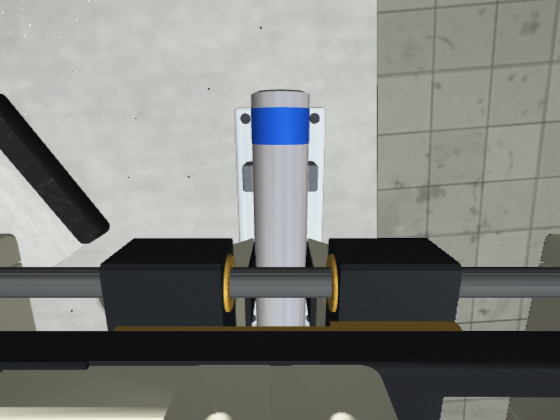

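Call:
{"method": "jog_arm", "body": {
  "rows": [15,-4,-0.4,10,0,15,0,0,20,0,15,0,0,20,0,15,0,0,20,0,15,0,0,15,0,15,0,0,10,0,15,0,0,7,0,15,0,0,6,0,15,0,0,0,0,15,0,0,0,0,15,0,0,0,0]
}}

```text
time: 9.05
tool_pos: [0.5159, -0.15, 0.0413]
tool_rot: [3.14, 0.0, 1.493]
contact_force: [-0.1, 0.0, -0.3]
opening: 0.0229
```

Call:
{"method": "jog_arm", "body": {
  "rows": [15,0,0,2,0,15,0,0,2,0,15,0,0,2,0,15,0,0,2,0,15,0,0,1,0,15,0,0,1,0,15,0,0,0,0,15,0,0,0,0]
}}

```text
time: 9.85
tool_pos: [0.5155, -0.1498, 0.0307]
tool_rot: [3.142, -0.0, 1.493]
contact_force: [0.2, 0.1, -1.0]
opening: 0.0231
```

```bash
cat >> h.py <<'E'
A=np.radians(-94.2); GX=np.array([np.cos(A),np.sin(A),0]); GY=np.array([-GX[1],GX[0],0]); G0=np.array([.5136,-.1709,0])
def st():
    s=observe(); p=s['tool_pos']-G0; f=s['contact_force']
    print('t %.2f gx %.2f gy %.2f z %.2f mm | F along %.2f side %.2f up %.2f'%(s['time'],p@GX*1e3,p@GY*1e3,p[2]*1e3,f@GX,f@GY,f[2]),'rot',np.degrees(s['tool_rot']).round(2),'tq',s['torque'].round(2),'op',round(s['opening']*1e3,1))
E
python3 -c "
from h import *
st()"
```

```text
t 9.85 gx -21.16 gy 0.38 z 30.71 mm | F along -0.12 side 0.21 up -1.03 rot [180.    -0.    85.55] tq [-0.08  0.09  0.01] op 23.1
```

Call:
{"method": "jog_arm", "body": {
  "rows": [15,0,0,1,-0.3,15,0,0,1,0,15,0,0,0.5,0,15,0,0,0,0,15,0,0,0,0]
}}

```text
time: 10.35
tool_pos: [0.5156, -0.1498, 0.029]
tool_rot: [3.141, 0.0, 1.499]
contact_force: [-2.3, 0.0, 5.8]
opening: 0.0229
```

Call:
{"method": "jog_arm", "body": {
  "rows": [15,0,0,0.5,0,15,0,0,0,0,15,0,0,0,0]
}}

```text
time: 10.65
tool_pos: [0.5156, -0.1499, 0.0289]
tool_rot: [3.141, 0.0, 1.499]
contact_force: [-4.5, 0.6, 10.0]
opening: 0.023
```

```bash
python3 -c "
from h import *
st()"
```

```text
t 10.65 gx -21.12 gy 0.44 z 28.90 mm | F along -0.31 side -4.54 up 10.03 rot [1.7996e+02 2.0000e-02 8.5860e+01] tq [0.12 0.64 0.02] op 23.0
```

Call:
{"method": "jog_arm", "body": {
  "rows": [15,0,-0.5,-0.4,0,15,0,0,0,0,15,0,0,0,0]
}}

```text
time: 10.95
tool_pos: [0.5154, -0.1499, 0.0288]
tool_rot: [3.14, 0.0, 1.498]
contact_force: [-2.1, 1.7, 6.6]
opening: 0.0229
```

```bash
python3 -c "
from h import *
st()"
```

```text
t 10.95 gx -21.07 gy 0.27 z 28.82 mm | F along -1.50 side -2.25 up 6.64 rot [1.7993e+02 1.0000e-02 8.5850e+01] tq [ 0.03  0.31 -0.04] op 22.9
```

Call:
{"method": "jog_arm", "body": {
  "rows": [15,0,-0.3,-0.6,0,15,0,0,0,0,15,0,0,0.6,0,15,0,0,0,0,15,0,0,0,0]
}}

```text
time: 11.45
tool_pos: [0.5154, -0.1499, 0.0288]
tool_rot: [3.14, 0.0, 1.498]
contact_force: [0.7, 0.6, 7.2]
opening: 0.0231
```

```bash
python3 -c "
from h import *
st()
p,d,c,E=cam('wrist');P=cloud(d,c,E)-G0
g=np.stack([P@GX,P@GY,P[...,2]],-1)
m=(d>0)&(g[...,2]>.048)&(g[...,2]<.075)&(abs(g[...,1])<.02)&(g[...,0]<-.05)&(g[...,0]>-.12); t=g[m]
for a in np.arange(-.105,-.05,.01):
    q=t[abs(t[:,0]-a)<.005]
    if len(q): print(a.round(3),len(q),q[:,1].min().round(4),q[:,1].max().round(4),np.percentile(q[:,2],98).round(4))
print(t.min(0))
cv2.imwrite('pics/w4.png',p[...,::-1])
p2,d2,c2,E2=cam('top'); cv2.imwrite('pics/t3.png',cv2.resize(p2[170:225,310:420,::-1],None,fx=7,fy=7,interpolation=cv2.INTER_CUBIC))
p3=cam('scene')[0]; cv2.imwrite('pics/s3.png',cv2.resize(p3[190:310,270:430,::-1],None,fx=5,fy=5,interpolation=cv2.INTER_CUBIC))
"
```

```text
t 11.45 gx -21.04 gy 0.24 z 28.80 mm | F along -0.65 side 0.66 up 7.22 rot [1.7991e+02 2.0000e-02 8.5850e+01] tq [ 0.11 -0.    0.02] op 23.1
-0.105 149 -0.0107 0.0113 0.0585
-0.095 1559 -0.0117 0.012 0.0587
-0.085 1485 -0.0115 0.0122 0.0588
-0.075 1354 -0.0113 0.0117 0.0585
-0.065 1277 -0.0111 0.0118 0.0584
-0.055 1207 -0.0185 0.0189 0.0584
[-0.10139397 -0.01852965  0.04800289]
```

View pics/s3.png

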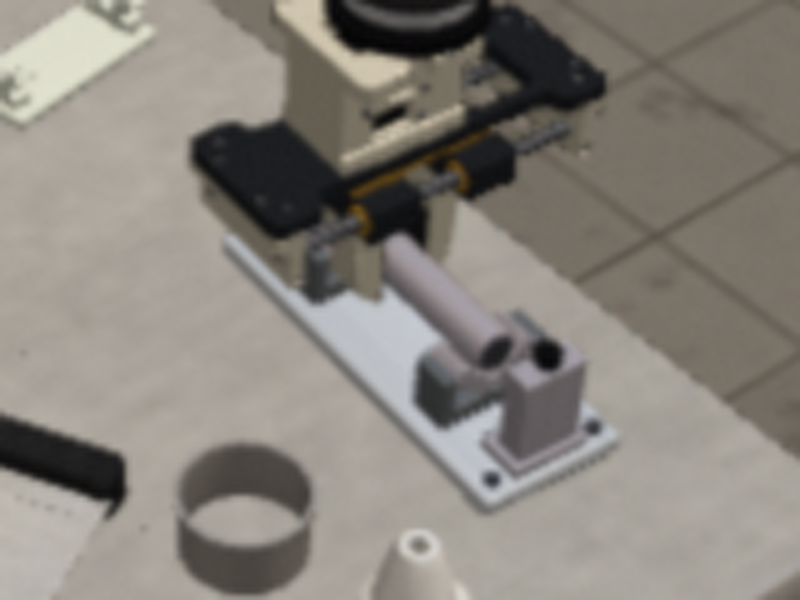

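Call:
{"method": "jog_arm", "body": {
  "rows": [15,-0.5,0,-0.3,0,15,-1,0,0,0,15,-1,0,0,0,15,-1,0,0,0,15,-1,0,0,0,15,-1,0,0,0,15,-1,0,0,0,15,-1,0,0,0]
}}

```text
time: 12.4
tool_pos: [0.5149, -0.1564, 0.0288]
tool_rot: [3.14, -0.001, 1.498]
contact_force: [3.2, 6.3, 5.7]
opening: 0.0226
```

```bash
python3 -c "
from h import *
st()"
```

```text
t 12.40 gx -14.57 gy 0.23 z 28.81 mm | F along -6.51 side 2.72 up 5.68 rot [ 1.7992e+02 -6.0000e-02  8.5850e+01] tq [ 0.88 -0.38  0.01] op 22.6
```

Call:
{"method": "jog_arm", "body": {
  "rows": [15,-1,0.3,-0.1,0,15,-1,0,0,0,15,-1,0,0,0,15,-1,0,0,0]
}}

```text
time: 12.8
tool_pos: [0.5146, -0.1603, 0.0288]
tool_rot: [3.141, -0.001, 1.498]
contact_force: [2.9, 6.4, 6.1]
opening: 0.0231
```

```bash
python3 -c "
from h import *
st()"
```

```text
t 12.80 gx -10.65 gy 0.23 z 28.83 mm | F along -6.63 side 2.45 up 6.14 rot [ 1.7996e+02 -8.0000e-02  8.5840e+01] tq [ 0.95 -0.29  0.  ] op 23.1
```

Call:
{"method": "jog_arm", "body": {
  "rows": [15,-1,0.4,0,0,15,-1,0,0,0,15,-1,0,0,0]
}}

```text
time: 13.1
tool_pos: [0.5144, -0.1629, 0.0288]
tool_rot: [-3.141, -0.002, 1.498]
contact_force: [1.4, 7.3, 8.4]
opening: 0.023
```

```bash
python3 -c "
from h import *
st()"
```

```text
t 13.10 gx -8.01 gy 0.22 z 28.78 mm | F along -7.36 side 0.88 up 8.43 rot [-1.7999e+02 -1.1000e-01  8.5840e+01] tq [ 1.13 -0.12 -0.07] op 23.0
```

Call:
{"method": "jog_arm", "body": {
  "rows": [15,-1,0.1,-0.4,0,15,-1,0,0,0,15,-1,0,0,0]
}}

```text
time: 13.4
tool_pos: [0.5141, -0.1669, 0.0288]
tool_rot: [-3.141, -0.001, 1.498]
contact_force: [1.3, 4.5, 4.8]
opening: 0.023
```

```bash
python3 -c "
from h import *
st()"
```

```text
t 13.40 gx -4.03 gy 0.25 z 28.83 mm | F along -4.63 side 0.98 up 4.78 rot [-1.7998e+02 -4.0000e-02  8.5850e+01] tq [ 0.7  -0.12  0.  ] op 23.0
```

Call:
{"method": "jog_arm", "body": {
  "rows": [15,-1,0.1,0,0,15,-1,0,0,0,15,0,0,0,0]
}}

```text
time: 13.7
tool_pos: [0.514, -0.1689, 0.0288]
tool_rot: [-3.141, -0.001, 1.498]
contact_force: [0.5, 5.5, 5.3]
opening: 0.0229
```

```bash
python3 -c "
from h import *
st()"
```

```text
t 13.70 gx -2.03 gy 0.23 z 28.83 mm | F along -5.51 side 0.12 up 5.30 rot [-1.7997e+02 -5.0000e-02  8.5840e+01] tq [ 0.81 -0.06  0.06] op 22.9
```

Call:
{"method": "jog_arm", "body": {
  "rows": [15,-1,0,0,0,15,-1,0,0,0,15,0,0,0,0]
}}

```text
time: 14.0
tool_pos: [0.5139, -0.1705, 0.0288]
tool_rot: [-3.141, -0.001, 1.498]
contact_force: [0.7, 7.7, 5.9]
opening: 0.0228
```

```bash
python3 -c "
from h import *
st()"
```

```text
t 14.00 gx -0.46 gy 0.23 z 28.83 mm | F along -7.69 side 0.10 up 5.94 rot [-1.7996e+02 -8.0000e-02  8.5840e+01] tq [ 1.13 -0.13  0.02] op 22.8
```

Call:
{"method": "jog_arm", "body": {
  "rows": [15,-1,0,-0.1,0,15,-0.5,0,0,0,15,0,0,0,0]
}}

```text
time: 14.3
tool_pos: [0.5138, -0.1711, 0.0288]
tool_rot: [-3.141, -0.003, 1.498]
contact_force: [3.6, 10.4, 5.2]
opening: 0.0235
```

```bash
python3 -c "
from h import *
st()"
```

```text
t 14.30 gx 0.21 gy 0.22 z 28.82 mm | F along -10.66 side 2.79 up 5.22 rot [-1.7995e+02 -1.5000e-01  8.5830e+01] tq [ 1.74 -0.38 -0.04] op 23.5
```

Call:
{"method": "jog_arm", "body": {
  "rows": [15,-0.5,0.2,0,0,15,0,0,0,0,15,0,0,0,0]
}}

```text
time: 14.6
tool_pos: [0.5138, -0.1711, 0.0288]
tool_rot: [-3.14, -0.003, 1.498]
contact_force: [2.7, 12.8, 6.1]
opening: 0.0229
```

```bash
python3 -c "
from h import *
st()"
```

```text
t 14.60 gx 0.22 gy 0.21 z 28.82 mm | F along -13.01 side 1.73 up 6.11 rot [-179.92   -0.19   85.83] tq [ 2.03 -0.32 -0.03] op 22.9
```

Call:
{"method": "jog_arm", "body": {
  "rows": [15,-0.2,0.2,0,0,15,0,0,0,0,15,0,0,0,0,15,0,0,0,0]
}}

```text
time: 15.0
tool_pos: [0.5138, -0.1712, 0.0288]
tool_rot: [-3.14, -0.004, 1.498]
contact_force: [1.9, 13.6, 7.7]
opening: 0.0227
```

```bash
python3 -c "
from h import *
st()"
```

```text
t 15.00 gx 0.24 gy 0.24 z 28.84 mm | F along -13.65 side 0.88 up 7.70 rot [-179.9    -0.2    85.83] tq [ 2.14 -0.25 -0.02] op 22.7
```

Call:
{"method": "jog_arm", "body": {
  "rows": [15,-0.2,0,-0.2,0,15,0,0,0,0,15,0,0,0,0,15,0,0,0,0,15,0,0,0,0]
}}

```text
time: 15.5
tool_pos: [0.5138, -0.1712, 0.0288]
tool_rot: [-3.14, -0.004, 1.498]
contact_force: [2.7, 13.8, 5.6]
opening: 0.0232
```

Call:
{"method": "jog_arm", "body": {
  "rows": [15,0,0,0,0,15,0,0,0,0,15,0,0,0,0,15,0,0,0,0]
}}

```text
time: 15.9
tool_pos: [0.5138, -0.1712, 0.0288]
tool_rot: [-3.14, -0.004, 1.498]
contact_force: [2.4, 14.4, 5.5]
opening: 0.0232
```

```bash
python3 -c "
from h import *
st()
for i in range(3): read_camera('top'); st()"
```

```text
t 15.90 gx 0.30 gy 0.20 z 28.82 mm | F along -14.56 side 1.29 up 5.47 rot [-179.89   -0.22   85.83] tq [ 2.23 -0.26 -0.05] op 23.2
t 15.95 gx 0.31 gy 0.22 z 28.86 mm | F along -14.41 side 1.79 up 5.94 rot [-179.9    -0.22   85.83] tq [ 2.14 -0.29 -0.03] op 23.0
t 16.00 gx 0.31 gy 0.22 z 28.83 mm | F along -14.52 side 2.35 up 5.60 rot [-179.9    -0.21   85.83] tq [ 2.18 -0.31 -0.04] op 23.1
t 16.05 gx 0.29 gy 0.21 z 28.82 mm | F along -14.10 side 0.09 up 5.64 rot [-179.89   -0.22   85.84] tq [ 2.17 -0.35 -0.04] op 23.1
```

Call:
{"method": "jog_arm", "body": {
  "rows": [15,0.5,0,-0.2,0,15,0.5,0,-0.1,0,15,0.5,0,0,0,15,0.5,0,0,0,15,0,0,0,0]
}}

```text
time: 16.55
tool_pos: [0.5138, -0.171, 0.0289]
tool_rot: [-3.14, -0.001, 1.498]
contact_force: [1.4, 6.0, 0.9]
opening: 0.0232
```

```bash
python3 -c "
from h import *
st()"
```

```text
t 16.55 gx 0.12 gy 0.22 z 28.89 mm | F along -6.04 side 0.98 up 0.90 rot [-1.799e+02 -7.000e-02  8.585e+01] tq [ 0.86 -0.16  0.03] op 23.2
```

Call:
{"method": "jog_arm", "body": {
  "rows": [15,0.5,0,0.2,0,15,0.5,0,0.1,0,15,0.3,0,0,0,15,0,0,0,0]
}}

```text
time: 16.95
tool_pos: [0.5139, -0.1705, 0.0289]
tool_rot: [-3.14, -0.0, 1.498]
contact_force: [-2.4, 1.6, 0.1]
opening: 0.0229
```

```bash
python3 -c "
from h import *
st()"
```

```text
t 16.95 gx -0.40 gy 0.28 z 28.90 mm | F along -1.41 side -2.54 up 0.10 rot [-1.7993e+02 -1.0000e-02  8.5850e+01] tq [ 0.1   0.41 -0.08] op 22.9
```

Call:
{"method": "jog_arm", "body": {
  "rows": [15,0.4,-0.3,0.2,0,15,0.4,0,0.1,0,15,0.4,0,0,0,15,0,0,0,0]
}}

```text
time: 17.35
tool_pos: [0.514, -0.1693, 0.0289]
tool_rot: [-3.141, 0.0, 1.498]
contact_force: [-3.9, -1.0, 2.2]
opening: 0.023
```

```bash
python3 -c "
from h import *
st()"
```

```text
t 17.35 gx -1.58 gy 0.30 z 28.88 mm | F along 1.28 side -3.85 up 2.23 rot [-1.7997e+02  1.0000e-02  8.5850e+01] tq [-0.2   0.67 -0.06] op 23.0
```

Call:
{"method": "jog_arm", "body": {
  "rows": [15,0.3,-0.5,0,0,15,0,0,0,0,15,0,0,0,0]
}}

```text
time: 17.65
tool_pos: [0.5141, -0.1689, 0.0289]
tool_rot: [3.141, 0.0, 1.498]
contact_force: [0.0, -0.6, -0.3]
opening: 0.0232
```

```bash
python3 -c "
from h import *
st()
p,d,c,E=cam('wrist')
Q=cloud(d,c,np.array(c['tool_from_camera']));m=(abs(Q[...,1])<.013)&(Q[...,2]>-.045)&(Q[...,2]<-.01)&(d>0)&(Q[...,0]>.03)&(Q[...,0]<.1)
print('tail tool x',Q[m].max(0),np.percentile(Q[m][:,0],99.9)); np.savez('w5',d=d)"
```

```text
t 17.65 gx -2.07 gy 0.31 z 28.91 mm | F along 0.62 side 0.10 up -0.35 rot [179.97   0.    85.85] tq [-0.11  0.31  0.02] op 23.2
tail tool x [ 0.080384    0.01299829 -0.01048951] 0.08021965454839114
```

Call:
{"method": "jog_arm", "body": {
  "rows": [23.5,0,0,0,0,24.5,0,0,0,0,26,0,0,0,0,30,0,0,0,0,36,0,0,0,0,44,0,0,0,0,50,0,0,0,0,50,0,0,0,0]
}}

```text
time: 18.5
tool_pos: [0.5138, -0.1689, 0.0289]
tool_rot: [3.142, -0.0, 1.498]
contact_force: [-1.1, -0.0, -0.3]
opening: 0.0498
```

```bash
python3 -c "
from h import *
st()
p,d,c,E=cam('wrist')
Q=cloud(d,c,np.array(c['tool_from_camera']));m=(abs(Q[...,1])<.016)&(Q[...,2]>-.045)&(Q[...,2]<-.01)&(d>0)&(Q[...,0]>.03)&(Q[...,0]<.1)
print('tail tool x',np.percentile(Q[m][:,0],99.9),'y',np.percentile(Q[m][:,1],[.5,99.5]),Q[m][:,2].min())
p,d,c,E=cam('top'); cv2.imwrite('pics/t4.png',cv2.resize(p[170:225,310:420,::-1],None,fx=7,fy=7,interpolation=cv2.INTER_CUBIC))"
```

```text
t 18.50 gx -2.05 gy 0.09 z 28.89 mm | F along 0.08 side -1.09 up -0.28 rot [180.    -0.    85.85] tq [-0.08  0.06  0.01] op 49.8
tail tool x 0.08026327327790896 y [-0.01566124  0.01562547] -0.030817123422659187
```

Call:
{"method": "jog_arm", "body": {
  "rows": [50,0,0,-5,0,50,0,0,-10,0,50,0,0,-20,0,50,0,0,-30,0,50,0,0,-30,0,50,0,0,-30,0,50,0,0,-25,0,50,0,0,0,0,50,0,0,0,0]
}}

```text
time: 19.5
tool_pos: [0.5138, -0.1688, 0.1796]
tool_rot: [3.14, 0.001, 1.498]
contact_force: [-0.8, -0.5, -0.1]
opening: 0.05
```

Call:
{"method": "jog_arm", "body": {
  "rows": [50,30,0,0,0,50,40,0,0,0,50,40,0,0,0,50,40,0,0,0,50,40,0,0,0,50,30,0,0,0,50,0,0,0,0,50,0,0,0,0]
}}

```text
time: 20.3
tool_pos: [0.529, 0.0509, 0.1778]
tool_rot: [-3.139, 0.0, 1.5]
contact_force: [-0.6, -0.4, 0.7]
opening: 0.05
```

```bash
python3 -c "
from h import *
st()
p,d,c,E=cam('top'); a=cv2.resize(p[170:225,310:420,::-1],None,fx=7,fy=7,interpolation=cv2.INTER_CUBIC)[:300]
P=cloud(d,c,E)-G0; g=np.stack([P@GX,P@GY,P[...,2]],-1)
m=(g[...,2]>.053)&(g[...,2]<.062)&(abs(g[...,1])<.016)&(abs(g[...,0]+.02)<.1)
print('tube top',g[m].min(0),g[m].max(0),np.median(g[m],0))
p3=cam('scene')[0]; b=cv2.resize(p3[190:310,250:430,::-1],(770,300),interpolation=cv2.INTER_CUBIC)
q=cv2.resize(p3[225:295,330:400,::-1],(300,300),interpolation=cv2.INTER_CUBIC)
cv2.imwrite('pics/end.png',np.vstack([a[:,:770],np.hstack([q,cv2.resize(p3[130:330,150:430,::-1],(470,300))])]))"
```

```text
t 20.30 gx -222.33 gy -0.86 z 177.80 mm | F along 0.44 side -0.62 up 0.68 rot [-1.7987e+02  2.0000e-02  8.5950e+01] tq [-0.08  0.04  0.03] op 50.0
tube top [-0.08203724 -0.01264876  0.05301864] [0.07983238 0.01084775 0.0619961 ] [-0.00136959 -0.00019605  0.05655327]
```

View pics/end.png

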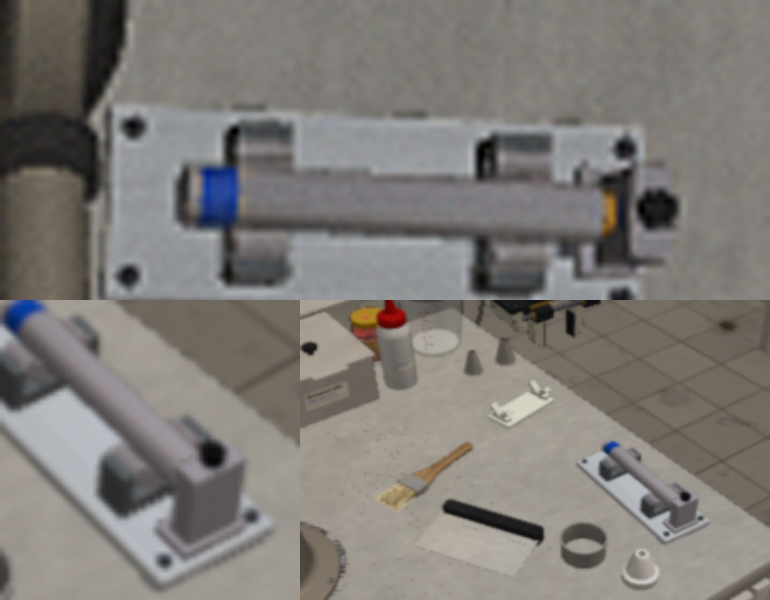

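```bash
python3 -c "
from h import *
print(hand_in())"
```

```text
the job is handed in; nothing more can be done
None
```

The tube is lying in the V-block against the stop's brass pad. I handed the job in at about 20 s of the 72 s allowed; `hand_in` gave no verdict.

- **Laying in:** I lifted the tube off the rest and laid it in the V about 20 mm short of the pad, plain end towards it. I shifted it sideways until the sideways force was about 0.7 N with 7 N bearing down, so it was on both flanks.
- **Pushing home:** I pushed it along with about 5–8 N bearing down. The sideways force stayed under 1 N for part of the push and reached about 2.8 N at worst before I corrected it.
- **Holding:** It stopped moving about 80 mm from the gauge's centre, where the pad is rigid. I held it there for about 1 s with 13.7–14.6 N of total push. Taking off roughly 6 N of estimated drag leaves about 8 N on the pad. That figure depends on the drag estimate, to within about 1 N.
- **Letting go:** I eased back 2.3 mm before opening the fingers, so the pad's spring would not throw the tube off. By my estimate that left the spring pressed in by about 0.8 mm.

**Last checks:**
- The tube did not shift when released; its tail stayed 80.3 mm from the tool before and after.
- The top view shows the nose against the brass with no visible gap, though contact after release was seen, not measured.
- With the tube first bedded, the wrist camera put its top at 58.5 mm, against 58 mm for a seated tube. After release the top camera gave a coarser median of 56.6 mm.
- The bottle, jar, ring cutter and nozzles look untouched in the last picture, and the arm is clear of everything.

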